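# Bring the orange-lidded screw jar to the front of the bench carousel

## Task

Gently spin the round jar carousel on the garage bench by pushing the black pegs on its rim, until the jar with the orange lid is at the front, in line with the yellow pointer, then leave it at rest there. Touch none of the jars or their cups: all five jars stay standing in them, and the other things on the bench stay where they are.

Things in the scene. Friction and masses are not known exactly. Their poses are not given: they have to be found in the camera images.
- jar_orange: THE WANTED JAR: closed clear screw jar, 45 mm across, 62 mm high, with an orange lid. Origin: centre of its underside, z up. It stands loose in one of the five cups on the round tray, its axis 68 mm from the tray centre; any of the five cups, in any direction, but at the start at least 20 degrees away from the pointer.
- jar_blue: the same jar with a blue lid, loose in another cup of the tray; origin at the centre of its underside. Not to be touched.
- jar_green: the same jar with a green lid, loose in another cup of the tray; origin at the centre of its underside. Not to be touched.
- jar_white: the same jar with a white lid, loose in another cup of the tray; origin at the centre of its underside. Not to be touched.
- jar_black: the same jar with a black lid, loose in another cup of the tray; origin at the centre of its underside. Not to be touched.
- base: fixed dark round foot of the carousel, bolted to the bench. Origin on the turning axis at bench level; its -x axis is the FRONT direction, along which the yellow pointer sticks out from under the tray (roughly, not exactly, towards the robot). It never moves during a run.
- front_mark (a point): point on top of the fixed yellow pointer, 12 mm above the bench and 170 mm from the turning axis, beyond the tray edge (the pointer, 50 mm wide and 12 mm thick, shows from under the tray at radius 140 mm and ends in a point at 230 mm). The jar is in front when the line from the tray centre through the jar points at this mark.
- tray_center (a point): turning axis at the height of the tray's upper surface, 45 mm above the bench. A flat grey 12 mm high hub cap (44 mm across) sits on it.
- tray (a joint): angle in rad by which the tray has turned since the start (0 at the start, whatever lies in front), growing counterclockwise as seen from above; turns endlessly both ways. The tray is a grey disc 280 mm across and 14 mm thick, upper surface 45 mm above the bench. Its bearing rubs (about 0.15 N m, some 1.2 N at a peg), so that it stops almost at once when the push ends and stays where it is left. Together with its pegs, cups and jars it weighs about 1.5 kg.
- cups: five shallow black ring cups (56 mm outer width, walls 10 mm high) with the hub cap, fixed to the tray, 72 degrees apart, centres 68 mm from the axis; the body's origin lies on the axis at bench level and it turns with the tray. Not to be touched.
- peg0 (a point): top centre of an upright black finger peg fixed on the tray rim: 16 mm across, 35 mm high, its top 80 mm above the bench, 126 mm from the axis. Five pegs 72 degrees apart, each midway between two cups; counted counterclockwise from above. Push a peg sideways to turn the tray.
- peg1 (a point): top centre of an upright black finger peg fixed on the tray rim: 16 mm across, 35 mm high, its top 80 mm above the bench, 126 mm from the axis. Five pegs 72 degrees apart, each midway between two cups; counted counterclockwise from above. Push a peg sideways to turn the tray.
- peg2 (a point): top centre of an upright black finger peg fixed on the tray rim: 16 mm across, 35 mm high, its top 80 mm above the bench, 126 mm from the axis. Five pegs 72 degrees apart, each midway between two cups; counted counterclockwise from above. Push a peg sideways to turn the tray.
- peg3 (a point): top centre of an upright black finger peg fixed on the tray rim: 16 mm across, 35 mm high, its top 80 mm above the bench, 126 mm from the axis. Five pegs 72 degrees apart, each midway between two cups; counted counterclockwise from above. Push a peg sideways to turn the tray.
- peg4 (a point): top centre of an upright black finger peg fixed on the tray rim: 16 mm across, 35 mm high, its top 80 mm above the bench, 126 mm from the axis. Five pegs 72 degrees apart, each midway between two cups; counted counterclockwise from above. Push a peg sideways to turn the tray.
- spray_can: bystander: loose blue spray can with a red cap, 64 mm across, 190 mm high, at the left of the bench; origin under its centre
- tape_measure: bystander: loose yellow and black tape measure, about 76 x 40 x 65 mm, at the right of the bench; origin under its centre
- screwdriver: bystander: loose screwdriver lying at the near left of the bench; origin under it, about mid-length
- screw_bin: bystander: loose red open bin, 110 x 90 x 50 mm, at the right of the bench; origin under its centre

How it is judged:
By the outcome, as a careful person would: the job done as asked, in the order asked, and still so for the second after the job is handed in, with the robot touching nothing.
It also fails if it takes over 69 s, if anything falls off the work surface, if the arm or the gripper's body presses on something with over 40 N, if the wrist force passes 120 N, or if a joint passes its speed limit or range.

## Robot

A 6-joint arm with a two-finger parallel gripper is mounted at the origin on the work surface. World frame = base frame: x ahead of the robot, y to its left, z up, the work surface at z = 0. Lengths are in m, angles in rad, forces in N, time in s.
With the tool pointing down it reaches from about 0.275 to 0.775 m from the base axis. Payload 14.6 kg.
Tool frame: the origin (TCP) lies on the centre line of the jaws, within the pads' length; the fingertips stand 14 mm ahead of it and the grasp point (between the pads) lies 5 mm behind it (ctrl.finger_overhang is the distance from the TCP to the fingertips, in m); y points along the fingers, z is the direction in which the jaws open and shut, and the axes are right-handed (so a half turn about y gives the same grasp; the last joint's range is limited). The gripper opens to 85 mm and grips with 20 to 120 N. Pads are 22 mm wide; open, the fingers measure 114 mm over their backs; the gripper's body (76 mm by 85 mm) begins 54 mm behind the grasp point. The pads swing forward as they close: fully open they stand 13 mm farther back than shut.
Start: joints at [1.104, 0.263, -0.048, 1.259, 0, 1.415], TCP at [0.161, 0.5, 0.245] pointing down, gripper open.
Joint ranges: [-2.65, 2.65], [-0.89, 1.7], [-1.18, 1.37], [-2.13, 2.11], [-1.35, 1.29], [-3.14, 3.14]. Speed limits (rad/s): [1.89, 1.89, 2.57, 2.79, 3.14, 3.14].

## Interface

Orientations are given as a rotation vector (axis times angle).
In Python, from plant import telemetry, optics, ctrl gives the robot as it stands.
- The arm moves only by the tool jog_arm, never from a script. Its argument "commands" is a list that holds one entry, the list of rows, each a list of 6 numbers: the shift along the tool's x, y, z in cm, then the turn, a rotation vector about the tool's x, y, z in rad. A call has 1 to 12 rows; each row shifts and turns the pose as measured when the row begins, along the tool's axes as they then stand; what a row does not reach is not made up. A row lasts 1/8 s, in which the tool goes at most 62.5 mm and 10.7 degrees, less where a joint would pass 70% of its speed; a pose out of reach is approached as far as the arm can. A call with a gripper value outside its range is refused whole. "gripper" is the gripper's target within -1 to 1 (shut at 1, half-way at 0, fully open at -1), set as the call begins (left out, the last holds). The fingers move at their own pace and stop on an object; the grip force is fixed at half the most. Time passes only in rows, so rows that do not move let the fingers close. It gives the time, the measured TCP pose, the force and the opening at its end, in the units of the state.
- telemetry.sense(): the state, without advancing time (a new reading comes with each control period).
- optics.read_camera(name): name is "scene" or "side" or "wrist"; returns (picture, depth): 480x640x3 uint8, blue, green, red; 480x640 float32, m along the optical axis (not along the pixel's ray), 0 where there is no reading.
- optics.camera_model(name): a dict with "K" (3x3 intrinsics, pixels), "distortion" ([k1, k2, p1, p2, k3] as OpenCV has them; the pictures are not rectified), "xyz" and "rotation" of the camera in the world; the wrist camera has in their place "tool_from_camera" (4x4, takes a point from camera to tool coordinates, whose origin is the TCP and whose axes are the tool frame's). Camera axes: x right, y down, z forward; pixel columns grow to the right and rows downward; lengths in m; the calibration is good to about 2 mm. A picture is of the moment at which its call begins: read the wrist's pose just before it. camera_model takes no time and is no camera call.
- ctrl.sign_off(): hands the job in, once; it reports no verdict.
The state is a dict: "t": time; "q": joint angles; "qd": joint speeds; "effort": joint torques, N m; "eef_pos": TCP position; "orientation": TCP orientation; "ft_force": force on the tool from outside, world axes, zero at the start; "wrist_torque": the same for the moment, N m; "grip_width": opening from 0.0 (shut) to 1.0 (fully open).
Only numpy, scipy, OpenCV 4.12 (cv2) and the standard library are available. Lean on these libraries where they do the work, as an engineer would, in place of code of your own. Each camera call takes 0.05 s, during which the arm holds its last target.

## Working session

There is one attempt and no reset: what is moved stays moved. The work goes in short steps, Python scripts to look and compute and a tool call to move; the robot and the scene stay as the last step left them, time stands still between calls to the robot, and variables do not carry over. Pictures are saved under pics/ and viewed, and the job is handed in when it is done.

Besides the shell and the picture viewer there is one more tool, called after "Request:" in YAML: its name, and indented under it one key for each argument. jog_arm: Moves the arm, as the interface text tells. Its arguments: {"type":"object","properties":{"commands":{"type":"array","items":{"type":"array","items":{"type":"array","items":{"type":"number"}}}},"gripper":{"type":"number"}},"required":["commands"]}

```bash
ls; mkdir -p pics
python3 - <<'E'
from plant import telemetry, optics, ctrl
import cv2, numpy as np
s=telemetry.sense(); print(s)
for n in ["scene","side"]:
    p,d=optics.read_camera(n); cv2.imwrite(f"pics/{n}0.png",p); np.save(f"pics/{n}0.npy",d)
    print(n,optics.camera_model(n))
print(optics.camera_model("wrist"),ctrl.finger_overhang)
E
```

```text
pics
{'t': 0.0, 'q': array([ 1.10368337e+00,  2.63532321e-01, -4.89582380e-02,  1.25938533e+00,
        2.87572549e-06,  1.41552622e+00]), 'qd': array([-0.00059291,  0.00038988,  0.00073133,  0.00020414, -0.00046402,
       -0.00114517]), 'effort': array([-7.75721619e-04, -6.37609291e+01,  3.84562755e+01,  1.35110281e-02,
       -9.06400101e-05, -3.05962521e-05]), 'eef_pos': array([0.16094606, 0.49944443, 0.2448124 ]), 'orientation': array([-1.5579336 ,  0.24503857, -0.24451321]), 'ft_force': array([ 0.3115148 , -0.32553284,  0.21099094]), 'wrist_torque': array([ 0.05963829,  0.00932734, -0.00039848]), 'grip_width': 0.9998749882405871}
scene {'K': array([[459.1039076 ,   0.        , 317.70941066],
       [  0.        , 459.1039076 , 243.79173947],
       [  0.        ,   0.        ,   1.        ]]), 'distortion': array([-0.04098074,  0.        ,  0.        ,  0.        ,  0.        ]), 'xyz': array([ 1.14243276, -0.30179614,  0.90513044]), 'rotation': array([-2.10873604, -1.31733189,  0.51582963])}
side {'K': array([[511.40025596,   0.        , 314.81228294],
       [  0.        , 51
[... 194 characters left out ...]
1675646,  1.13124437]), 'rotation': array([-2.33849832,  0.72215119, -0.28717781])}
{'K': array([[398.22362682,   0.        , 323.7948206 ],
       [  0.        , 398.22362682, 239.77875901],
       [  0.        ,   0.        ,   1.        ]]), 'distortion': array([-0.01773776,  0.        ,  0.        ,  0.        ,  0.        ]), 'tool_from_camera': array([[ 2.48581018e-04,  9.66193022e-01,  2.57819669e-01,
        -6.66766658e-02],
       [-7.07069303e-04, -2.57819442e-01,  9.66192856e-01,
        -1.28643970e-01],
       [ 9.99999719e-01, -4.22473577e-04,  6.19076407e-04,
        -4.83281563e-04],
       [ 0.00000000e+00,  0.00000000e+00,  0.00000000e+00,
         1.00000000e+00]])} 0.014
```

View pics/scene0.png

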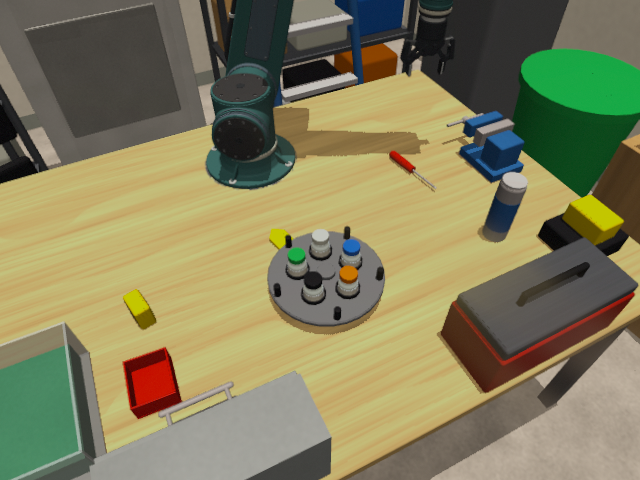

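View pics/side0.png

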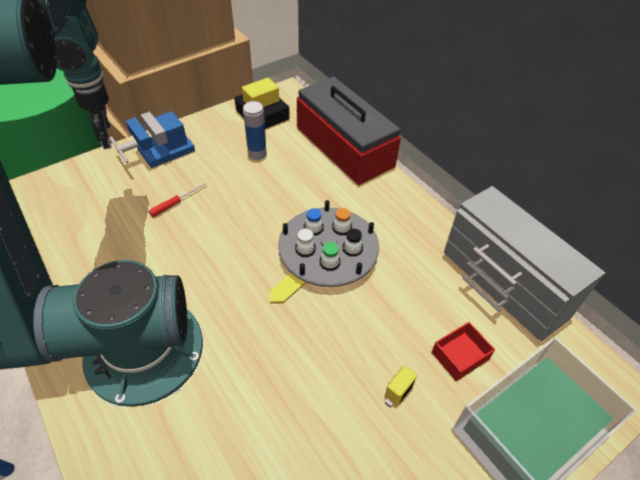

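The scene view shows the orange lid at (348,275), the pointer at (278,238) and the tray centred near (326,275). The side view shows the orange lid at (343,215) and the pointer at (287,288). Next I'll localise them.

```bash
cat > h.py <<'E'
import cv2, numpy as np
from scipy.spatial.transform import Rotation as R
from scipy.optimize import least_squares
from plant import optics
def proj(n,P):
    m=optics.camera_model(n); Rw=R.from_rotvec(m["rotation"]).as_matrix()
    pc=(np.atleast_2d(P)-m["xyz"])@Rw
    return cv2.projectPoints(pc.reshape(-1,1,3),np.zeros(3),np.zeros(3),m["K"],m["distortion"])[0].reshape(-1,2)
def rays(n,uv):
    m=optics.camera_model(n); Rw=R.from_rotvec(m["rotation"]).as_matrix()
    x=cv2.undistortPoints(np.float64(uv).reshape(-1,1,2),m["K"],m["distortion"]).reshape(-1,2)
    return m["xyz"],np.c_[x,np.ones(len(x))],Rw
def onplane(n,uv,z):
    o,x,Rw=rays(n,uv); d=x@Rw.T; return o+d*((z-o[2])/d[:,2])[:,None]
def bydepth(n,uv,dep):
    o,x,Rw=rays(n,uv); return o+(x*np.asarray(dep)[:,None])@Rw.T
def model(c,phi,th):
    """pegs tops, lids tops-ish; phi = front direction angle, th= angle of orange jar"""
    k=np.arange(5)*2*np.pi/5
    pegs=np.c_[c[0]+.126*np.cos(th+np.pi/5+k),c[1]+.126*np.sin(th+np.pi/5+k),0*k+.08]
    jars=np.c_[c[0]+.068*np.cos(th+k),c[1]+.068*np.sin(th+k),0*k+.045]
    return pegs,jars
E
python3 - <<'E'
from h import *
for n in ["scene","side"]:
    im=cv2.imread(f"pics/{n}0.png"); d=np.load(f"pics/{n}0.npy"); hsv=cv2.cvtColor(im,cv2.COLOR_BGR2HSV)
    v,u=np.nonzero(d>0); P=np.zeros(im.shape); P[v,u]=bydepth(n,np.c_[u,v],d[v,u])
    near=(np.hypot(P[...,0]-.5,P[...,1])<.4)&(d>0)
    H,S,V=hsv[...,0].astype(int),hsv[...,1],hsv[...,2]
    gray=(S<60)&near&(abs(P[...,2]-.045)<.006)
    mm=(gray*255).astype(np.uint8); k,l,st,c=cv2.connectedComponentsWithStats(mm); i=1+st[1:,4].argmax()
    pts=P[l==i]; hull=cv2.convexHull(pts[:,:2].astype(np.float32)); (cx,cy),r=cv2.minEnclosingCircle(hull); e=cv2.fitEllipse(hull)
    print(n,"tray",cx,cy,r,e,"z",np.median(pts[:,2]))
    C=np.array(e[0])
    near=np.hypot(P[...,0]-C[0],P[...,1]-C[1])<.25
    yel=near&(H>24)&(H<33)&(S>215)&(V>150)&(P[...,2]>.006)&(P[...,2]<.02)
    q=P[yel]; print("yellow",len(q),q.mean(0) if len(q) else 0, np.degrees(np.arctan2(*(q.mean(0)[:2]-C)[::-1])) if len(q) else 0)
    for nm,m in {"orange":(H>5)&(H<20)&(S>180),"green":(H>45)&(H<80)&(S>120),"blue":(H>95)&(H<125)&(S>120)}.items():
        m=m&(np.hypot(P[...,0]-C[0],P[...,1]-C[1])<.12)&(P[...,2]>.09); q=P[m]
        top=q[q[:,2]>np.percentile(q[:,2],60)]
        D=top.mean(0)[:2]-C
        print(nm,len(q),top.mean(0),q[:,2].max(),np.hypot(*D),np.degrees(np.arctan2(D[1],D[0])))
    m=(V<60)&(np.hypot(P[...,0]-C[0],P[...,1]-C[1])<.15)&(np.hypot(P[...,0]-C[0],P[...,1]-C[1])>.105)&(P[...,2]>.055)&(P[...,2]<.09)
    k,l,st,c=cv2.connectedComponentsWithStats((m*255).astype(np.uint8))
    for i in range(1,k):
        q=P[l==i].mean(0); D=q[:2]-C
        if st[i,4]>8: print(" peg",st[i,4],c[i],q,np.hypot(*D),np.degrees(np.arctan2(D[1],D[0])))
E
```

```text
scene tray 0.5436328053474426 -0.006836146116256714 0.13967105746269226 ((0.5443586111068726, -0.006093243602663279), (0.2755502462387085, 0.2773084044456482), 55.897464752197266) z 0.04487290453648396
yellow 241 [ 0.35617026 -0.05307279  0.01198394] -165.9831124521286
orange 261 [0.60608766 0.01849127 0.10782748] 0.11160276611064779 0.06644451656516241 21.715661346093277
green 229 [ 0.50664591 -0.06202043  0.10806881] 0.11103011569153687 0.06745440873758568 -123.99249086742995
blue 233 [0.54228559 0.06130906 0.10818267] 0.11061054911080348 0.0674341741128147 91.76162654797992
 peg 48 [346.77083333 231.625     ] [0.46765155 0.09047534 0.07047013] 0.12332665919244008 128.46107488466097
 peg 48 [288.04166667 240.45833333] [ 0.42956631 -0.05190553  0.07021943] 0.12359626740149887 -158.24362796955657
 peg 62 [379.75806452 272.16129032] [0.6144161  0.09781794 0.07144878] 0.12532192791037425 56.011937134335945
 peg 61 [276.80327869 288.68852459] [ 0.55311066 -0.13227461  0.07190209] 0.12648452951506478 -86.03227103028482
 peg 70 [337.11428571 311.92857143] [ 0.66736001 -0.03965023  0.07219
[... 417 characters left out ...]
4877536373 0.06857894749678138 -122.51170998541984
blue 142 [0.53831582 0.06221269 0.10821606] 0.11159484072747383 0.06720434056667321 92.03208419038388
 peg 28 [326.78571429 205.21428571] [0.60805851 0.0973918  0.06862187] 0.12251956562452425 56.64758931027999
 peg 32 [370.5625  226.96875] [ 0.65913828 -0.0399275   0.07067245] 0.12349645010957538 -16.453182000248766
 peg 32 [284.96875 228.25   ] [0.46043955 0.08928947 0.06955986] 0.12378414213398689 130.41964385774386
 peg 39 [358.66666667 267.33333333] [ 0.54545806 -0.13250066  0.07163371] 0.12764003488733816 -87.86315424155067
 peg 41 [301.82926829 268.26829268] [ 0.42188106 -0.05264028  0.07159578] 0.12803157536535395 -158.13053471608617
```

Run:
```python
from h import *
from plant import telemetry
s=telemetry.sense(); print(R.from_rotvec(s["orientation"]).as_matrix().round(3))
# multi-view refinement of tray: fit c, th to peg centroids (pixel), mid-height visible ~ .0705
a={"scene":[(379.758,272.161),(346.77,231.625),(288.04,240.458),(276.803,288.689),(337.114,311.929)],
"side":[(326.786,205.214),(284.969,228.25),(301.83,268.268),(358.667,267.333),(370.56,226.97)]}
for ns in (["scene"],["side"],["scene","side"]):
    def f(p):
        pe,_=model(p[:2],0,p[2]); pe[:,2]=p[3]
        return np.concatenate([(proj(n,pe)-a[n]).ravel() for n in ns])
    r=least_squares(f,[.5425,-.0055,.36,.068]); print(ns,r.x,np.degrees(r.x[2]),np.abs(r.fun).max())
# pointer
for n in ["scene","side"]:
    im=cv2.imread(f"pics/{n}0.png"); hsv=cv2.cvtColor(im,cv2.COLOR_BGR2HSV)
    x0,y0,x1,y1={"scene":(262,222,300,258),"side":(262,268,308,308)}[n]
    H,S,V=[hsv[...,i].astype(int) for i in range(3)]
    m=np.zeros(H.shape,bool); m[y0:y1,x0:x1]=True; m&=(H>24)&(H<33)&(S>200)&(V>120)
    v,u=np.nonzero(m); P=onplane(n,np.c_[u,v],.012); c=np.array([.5425,-.0055]); D=P[:,:2]-c
    r=np.hypot(*D.T); an=np.degrees(np.unwrap(np.arctan2(D[:,1],D[:,0]),period=2*np.pi)%(2*np.pi))-360
    print(n,len(u),r.min(),r.max(),"mean",an.mean(),"far tip",P[r>r.max()-.008].mean(0),an[r>r.max()-.008].mean())
    cv2.imwrite(f"pics/pt_{n}.png",cv2.resize(im[y0-30:y1+30,x0-30:x1+50],None,fx=5,fy=5))
```

```text
[[ 0.952 -0.     0.307]
 [-0.307 -0.001  0.952]
 [-0.    -1.    -0.001]]
['scene'] [ 0.54121561 -0.00455248  0.36623401  0.06398686] 20.98366333613615 0.2187027300897455
['side'] [0.5454855  0.00066456 0.36646491 0.05790529] 20.99689265099697 0.20374695590595593
['scene', 'side'] [ 0.54178766 -0.0045368   0.36623669  0.06496767] 20.98381664170649 0.5071656447063333
scene 262 0.1601281465848861 0.2257302491257149 mean -165.3902654534145 far tip [ 0.3270888  -0.05606299  0.012     ] -166.78998679625735Traceback (most recent call last):
  File "<stdin>", line 18, in <module>
  File "h.py", line 14, in onplane
    o,x,Rw=rays(n,uv); d=x@Rw.T; return o+d*((z-o[2])/d[:,2])[:,None]
           ~~~~^^^^^^
  File "h.py", line 11, in rays
    x=cv2.undistortPoints(np.float64(uv).reshape(-1,1,2),m["K"],m["distortion"]).reshape(-1,2)
      ~~~~~~~~~~~~~~~~~~~^^^^^^^^^^^^^^^^^^^^^^^^^^^^^^^^^^^^^^^^^^^^^^^^^^^^^^^
cv2.error: OpenCV(4.12.0) /io/opencv/modules/calib3d/src/undistort.dispatch.cpp:347: error: (-215:Assertion failed) CV_IS_MAT(_src) && CV_IS_MAT(_dst) && (_src->rows == 1 || _src->cols == 1) && (_dst->rows == 1 || _dst->cols == 1) && _src->cols + _src->rows - 1 == _dst->rows + _dst->cols - 1 && (CV_MAT_TYPE(_src->type) == CV_32FC2 || CV_MAT_TYPE(_src->type) == CV_64FC2) && (CV_MAT_TYPE(_dst->type) == CV_32FC2 || CV_MAT_TYPE(_dst->type) == CV_64FC2) in function 'cvUndistortPointsInternal'
```

View pics/pt_scene.png

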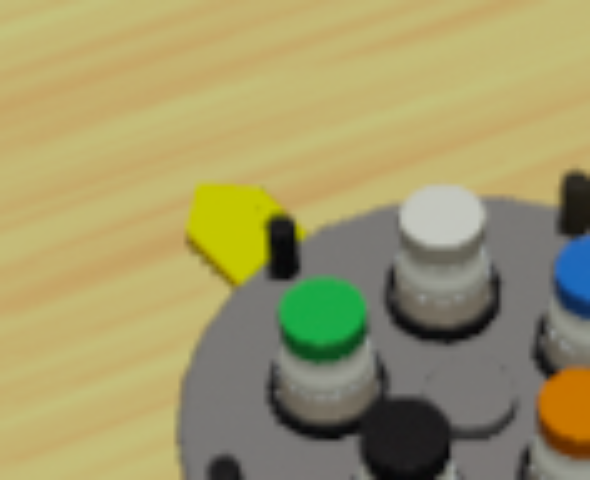

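Run:
```python
from h import *
c=np.array([.5418,-.0045])
for k,q in {"tip":(200,183),"s1":(262,187),"s2":(187,235)}.items():
    uv=np.array([q])/5+[232,192]; uv-=.4
    P=onplane("scene",uv,.012)[0]; D=P[:2]-c; print(k,P,np.hypot(*D),np.degrees(np.arctan2(D[1],D[0])))
im=cv2.imread("pics/side0.png"); cv2.imwrite("pics/pt_side.png",cv2.resize(im[250:320,250:350],None,fx=7,fy=7))
```

```text
tip [ 0.31943069 -0.05658261  0.012     ] 0.22838719276869296 -166.81798556673337
s1 [ 0.33703138 -0.02787058  0.012     ] 0.2060979687342595 -173.48891133099164
s2 [ 0.35143323 -0.07681211  0.012     ] 0.20363827360614237 -159.200378906096
```

View pics/pt_side.png

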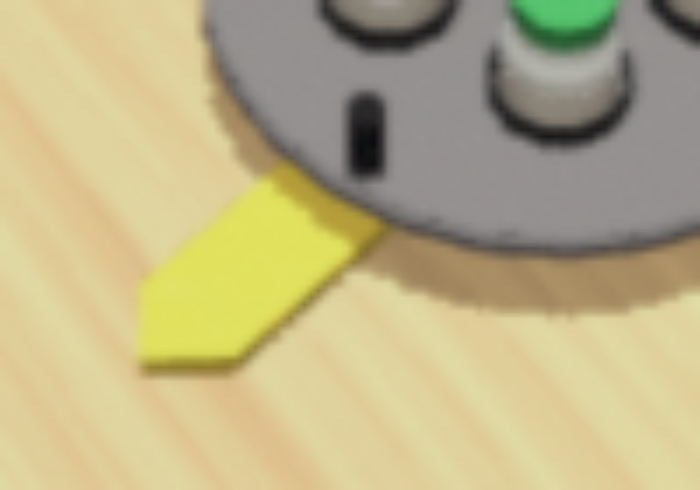

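Run:
```python
from h import *
c=np.array([.5418,-.0045])
for k,q in {"tip":(140,358),"s1":(141,286),"s2":(240,358)}.items():
    uv=np.array([q])/7+250-.4
    P=onplane("side",uv,.012)[0]; D=P[:2]-c; print(k,P,np.hypot(*D),np.degrees(np.arctan2(D[1],D[0])))
pe,j=model(c,0,np.radians(21)); print(pe.round(4))
```

```text
tip [ 0.31917995 -0.05576142  0.012     ] 0.22844566197206473 -167.03286182064468
s1 [ 0.33614267 -0.02856069  0.012     ] 0.2070600240950997 -173.3270679341663
s2 [ 0.34976684 -0.07648971  0.012     ] 0.20508352326470078 -159.44989842513354
[[ 0.6104  0.1012  0.08  ]
 [ 0.4625  0.0934  0.08  ]
 [ 0.4242 -0.0497  0.08  ]
 [ 0.5484 -0.1303  0.08  ]
 [ 0.6635 -0.0371  0.08  ]]
```

The measurements give a tray centre of about (0.542, -0.0045), the orange jar at +21.0° and the pointer at about -166.6°. The tray needs about +172.5° CCW. I'll push the peg at -87°, from behind, right round. First I'll shut the gripper and rotate the tool.

Request:
jog_arm:
  commands:
    - [[0,0,0,0,0.17,0],[0,0,0,0,0.17,0],[0,0,0,0,0.17,0],[0,0,0,0,0.17,0],[0,0,0,0,0.17,0],[0,0,0,0,0.17,0],[0,0,0,0,0.17,0],[0,0,0,0,0.17,0],[0,0,0,0,0.17,0]]
  gripper: 1

```text
t: 1.23
eef_pos: [0.1603, 0.4981, 0.2423]
orientation: [-1.047, 1.44, -1.445]
ft_force: [-0.1, -0.0, -0.4]
grip_width: -0.0
```

```bash
cat > st.py <<'E'
import sys
from h import *
from plant import telemetry
C=np.array([.5418,-.0045])
def st(target=None):
    s=telemetry.sense(); M=R.from_rotvec(s["orientation"]).as_matrix(); p=s["eef_pos"]; D=p[:2]-C
    print("t",round(s["t"],2),"p",p.round(4),"r",np.hypot(*D).round(4),"ang",np.degrees(np.arctan2(D[1],D[0])).round(1),"yawz",np.degrees(np.arctan2(M[1,2],M[0,2])).round(1),"ydown",M[:,1].round(3),"F",s["ft_force"].round(1),"g",round(s["grip_width"],3),"q",s["q"].round(2))
    if target is not None: print("need cm tool", (M.T@(np.array(target)-p)*100).round(2))
if __name__=="__main__": st([float(x) for x in sys.argv[1:4]] if len(sys.argv)>3 else None)
E
python3 st.py 0.510 -0.130 0.2
```

```text
t 1.23 p [0.1603 0.4981 0.2423] r 0.631 ang 127.2 yawz -18.3 ydown [-0.003 -0.006 -1.   ] F [-0.1 -0.  -0.4] g -0.0 q [ 1.1   0.27 -0.05  1.26 -0.    2.99]
need cm tool [48.59  4.51 52.96]
```

Request:
jog_arm:
  commands:
    - [[3.8,0,4.1,0,0,0],[3.8,0,4.1,0,0,0],[3.8,0,4.1,0,0,0],[3.8,0,4.1,0,0,0],[3.8,0,4.1,0,0,0],[3.8,0,4.1,0,0,0],[3.8,0,4.1,0,0,0],[3.8,0,4.1,0,0,0],[3.8,0,4.1,0,0,0],[3.8,0,4.1,0,0,0],[3.8,0,4.1,0,0,0],[3.8,0,4.1,0,0,0]]

```text
t: 2.72
eef_pos: [0.4888, -0.107, 0.2434]
orientation: [-1.048, 1.439, -1.445]
ft_force: [0.7, -0.1, -0.0]
grip_width: 0.004
```

```bash
python3 st.py 0.510 -0.130 0.2
```

```text
t 2.73 p [ 0.4888 -0.107   0.2434] r 0.1154 ang -117.3 yawz -18.3 ydown [-0.004 -0.007 -1.   ] F [ 0.7 -0.1 -0. ] g 0.004 q [-0.37  0.22 -0.11  1.24 -0.01  1.52]
need cm tool [1.49 4.35 2.74]
```

Request:
jog_arm:
  commands:
    - [[0.8,1.5,1.2,0,-0.04,0],[0.8,1.5,1.2,0,-0.04,0],[0,1.5,0,0,0,0]]

```text
t: 3.1
eef_pos: [0.5089, -0.1347, 0.1964]
orientation: [-1.093, 1.383, -1.389]
ft_force: [-0.7, -0.1, -0.2]
grip_width: 0.001
```

```bash
python3 st.py 0.507 -0.130 0.075
python3 - <<'E'
from h import *
for n in ["scene","wrist"]:
    p,d=optics.read_camera(n); cv2.imwrite(f"pics/{n}1.png",p)
E
```

```text
t 3.1 p [ 0.5089 -0.1347  0.1964] r 0.1343 ang -104.2 yawz -13.8 ydown [-0.004 -0.007 -1.   ] F [-0.7 -0.1 -0.2] g 0.001 q [-0.41  0.29 -0.15  1.14 -0.01  1.4 ]
need cm tool [-0.5  12.14 -0.27]
```

View pics/wrist1.png

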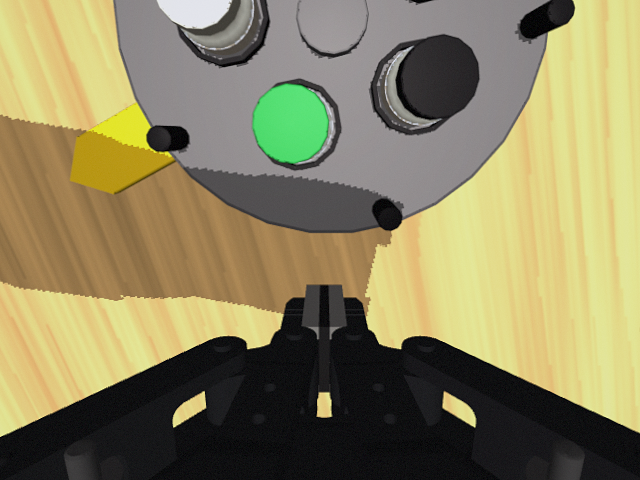

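View pics/scene1.png

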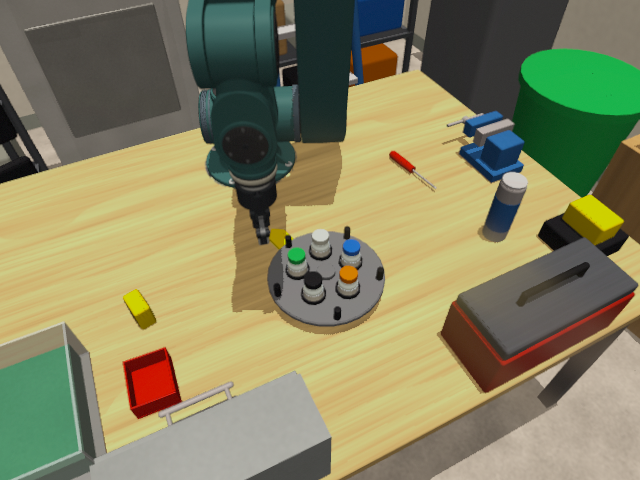

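The wrist view shows the finger tips at (325,290), the green lid at (290,123) and the peg to push at (388,213). The finger is clear and just behind that peg. Next is the descent.

Request:
jog_arm:
  commands:
    - [[-0.1,1.5,-0.1,0,0,0],[-0.1,1.5,-0.1,0,0,0],[-0.1,1.5,-0.1,0,0,0],[-0.1,1.5,0,0,0,0],[-0.1,1.5,0,0,0,0],[0,1.5,0,0,0,0],[0,1.5,0,0,0,0],[0,0.8,0,0,0,0]]

```text
t: 4.2
eef_pos: [0.5064, -0.1275, 0.0846]
orientation: [-1.093, 1.381, -1.389]
ft_force: [1.1, 0.1, -0.3]
grip_width: -0.003
```

```bash
python3 st.py 0.507 -0.130 0.075
python3 - <<'E'
from h import *
for n in ["wrist"]:
    p,d=optics.read_camera(n); cv2.imwrite(f"pics/{n}2.png",p)
E
```

```text
t 4.2 p [ 0.5064 -0.1275  0.0846] r 0.128 ang -106.1 yawz -13.7 ydown [-0.002 -0.007 -1.   ] F [ 1.1  0.1 -0.3] g -0.003 q [-0.4   0.36 -0.37  0.84 -0.01  1.41]
need cm tool [0.22 0.96 0.12]
```

View pics/wrist2.png

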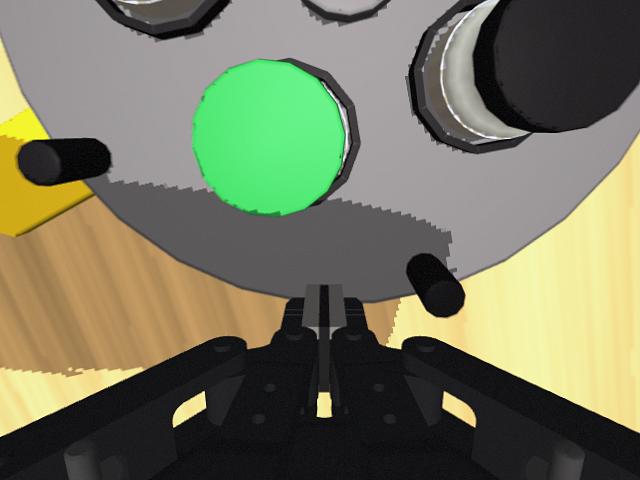

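Request:
jog_arm:
  commands:
    - [[0.1,0.6,0,0,0,0],[0.1,0.5,0,0,0,0],[0,0,0.35,0,-0.027,0],[0,0,0.35,0,-0.027,0],[0,0,0.35,0,-0.027,0],[0,0,0.35,0,-0.027,0],[0,0,0.35,0,-0.027,0],[0,0,0.35,0,-0.027,0],[0,0,0.35,0,-0.027,0],[0,0,0.35,0,-0.027,0],[0,0,0.35,0,-0.027,0]]

```text
t: 5.62
eef_pos: [0.5395, -0.1342, 0.0738]
orientation: [-1.226, 1.191, -1.199]
ft_force: [-2.2, -0.8, -0.2]
grip_width: -0.001
```

```bash
python3 st.py
python3 - <<'E'
from h import *
for n in ["wrist"]:
    p,d=optics.read_camera(n); cv2.imwrite(f"pics/{n}3.png",p)
E
```

```text
t 5.62 p [ 0.5395 -0.1342  0.0738] r 0.1297 ang -91.0 yawz 1.2 ydown [-0.002 -0.008 -1.   ] F [-2.2 -0.8 -0.2] g -0.001 q [-0.39  0.42 -0.3   0.85 -0.01  1.16]
```

View pics/wrist3.png

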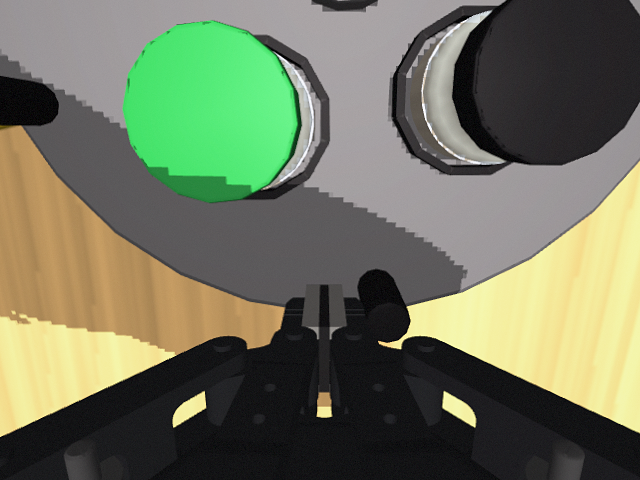

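The wrist view shows the finger side now against the peg at (385,305), with about 2 N reading. Now I'll push round in arcs.

Request:
jog_arm:
  commands:
    - [[-0.04,0,0.6,0,-0.047,0],[-0.04,0,0.65,0,-0.052,0],[-0.04,0,0.65,0,-0.052,0],[-0.04,0,0.65,0,-0.052,0],[-0.04,0,0.65,0,-0.052,0],[-0.04,0,0.65,0,-0.052,0],[-0.04,0,0.65,0,-0.052,0],[-0.04,0,0.65,0,-0.052,0],[-0.04,0,0.65,0,-0.052,0],[-0.04,0,0.65,0,-0.052,0],[-0.04,0,0.65,0,-0.052,0],[-0.04,0,0.5,0,-0.04,0]]

```text
t: 7.18
eef_pos: [0.6123, -0.107, 0.0731]
orientation: [-1.459, 0.716, -0.721]
ft_force: [-1.0, -1.9, 0.5]
grip_width: 0.002
```

```bash
cat >> h.py <<'E'
def trayang(ns=("scene","side"),c=(.5418,-.0045),tag=None):
    """orange lid angle + all visible pegs etc by depth"""
    for n in ns:
        im,d=optics.read_camera(n)
        if tag: cv2.imwrite(f"pics/{n}{tag}.png",im)
        v,u=np.nonzero(d>0); P=np.zeros(im.shape); P[v,u]=bydepth(n,np.c_[u,v],d[v,u])
        hsv=cv2.cvtColor(im,cv2.COLOR_BGR2HSV); H,S,V=[hsv[...,i].astype(int) for i in range(3)]
        rr=np.hypot(P[...,0]-c[0],P[...,1]-c[1])
        for nm,m,off in (("orange",(H>5)&(H<20)&(S>180),0),("green",(H>45)&(H<80)&(S>120),-144.),("blue",(H>95)&(H<125)&(S>120),72.)):
            m=m&(rr<.12)&(P[...,2]>.09)
            if m.sum()<30: print(n,nm,"hidden",m.sum()); continue
            v,u=np.nonzero(m&(P[...,2]>.104)); cc=onplane(n,np.c_[u,v],.109).mean(0)[:2]; D=cc-c
            print(n,nm,len(u),"r",np.hypot(*D).round(4),"ang",np.degrees(np.arctan2(*D[::-1])).round(1),"-> orange at",((np.degrees(np.arctan2(*D[::-1]))-off+180)%360-180).round(1))
E
python3 st.py
python3 - <<'E'
from h import *
trayang(tag="4")
E
```

```text
t 7.17 p [ 0.6123 -0.107   0.0731] r 0.1244 ang -55.5 yawz 37.3 ydown [-0.002 -0.01  -1.   ] F [-1.  -1.9  0.5] g 0.002 q [-0.3   0.52 -0.12  0.93 -0.01  0.62]
scene orange 182 r 0.0671 ang 57.6 -> orange at 57.6
scene green hidden 0
scene blue 160 r 0.0626 ang 132.8 -> orange at 60.8
side orange 87 r 0.0624 ang 63.3 -> orange at 63.3
side green 114 r 0.0706 ang -84.2 -> orange at 59.8
side blue 125 r 0.0678 ang 137.3 -> orange at 65.3
```

Request:
jog_arm:
  commands:
    - [[0.02,0,0.6,0,-0.045,0],[0.02,0,0.65,0,-0.052,0],[0.01,0,0.65,0,-0.052,0],[0.01,0,0.65,0,-0.052,0],[0.01,0,0.65,0,-0.052,0],[0,0,0.65,0,-0.052,0],[-0.01,0,0.65,0,-0.052,0],[-0.01,0,0.65,0,-0.052,0],[-0.01,0,0.65,0,-0.052,0],[-0.01,0,0.65,0,-0.052,0],[-0.01,0,0.65,0,-0.052,0],[-0.01,0,0.5,0,-0.04,0]]

```text
t: 8.78
eef_pos: [0.6574, -0.0476, 0.0729]
orientation: [-1.569, 0.241, -0.242]
ft_force: [0.9, -1.4, -0.0]
grip_width: -0.001
```

```bash
python3 st.py
python3 - <<'E'
from h import *
trayang(("side",),tag="5")
E
```

```text
t 8.78 p [ 0.6574 -0.0476  0.0729] r 0.1233 ang -20.5 yawz 72.4 ydown [-0.001 -0.011 -1.   ] F [ 0.9 -1.4 -0. ] g -0.001 q [-0.19  0.58 -0.01  0.98 -0.01  0.12]
side orange 84 r 0.0641 ang 101.3 -> orange at 101.3
side green 116 r 0.0669 ang -50.0 -> orange at 94.0
side blue 123 r 0.0699 ang 171.7 -> orange at 99.7
```

Request:
jog_arm:
  commands:
    - [[0.06,0,0.6,0,-0.03,0],[0.05,0,0.65,0,-0.04,0],[0.05,0,0.65,0,-0.05,0],[0.03,0,0.65,0,-0.05,0],[0.01,0,0.65,0,-0.052,0],[0.01,0,0.65,0,-0.052,0],[0,0,0.65,0,-0.052,0],[0,0,0.65,0,-0.052,0],[0,0,0.65,0,-0.052,0],[0,0,0.65,0,-0.052,0],[0,0,0.65,0,-0.052,0],[0,0,0.5,0,-0.04,0]]

```text
t: 10.32
eef_pos: [0.6624, 0.0318, 0.0716]
orientation: [-1.569, -0.232, 0.24]
ft_force: [-0.3, -1.2, 0.2]
grip_width: -0.0
```

```bash
python3 st.py
python3 - <<'E'
from h import *
trayang(("side","scene"),tag="6")
E
```

```text
t 10.32 p [0.6624 0.0318 0.0716] r 0.126 ang 16.8 yawz 107.2 ydown [-0.003 -0.011 -1.   ] F [-0.3 -1.2  0.2] g -0.0 q [-0.07  0.59  0.01  0.99 -0.01 -0.37]
side orange 98 r 0.0673 ang 139.6 -> orange at 139.6
side green 117 r 0.0664 ang -10.2 -> orange at 133.8
side blue 134 r 0.0706 ang -151.7 -> orange at 136.3
scene orange 168 r 0.0685 ang 135.8 -> orange at 135.8
scene green 206 r 0.0713 ang -9.5 -> orange at 134.5
scene blue 179 r 0.066 ang -149.1 -> orange at 138.9
```

View pics/side6.png

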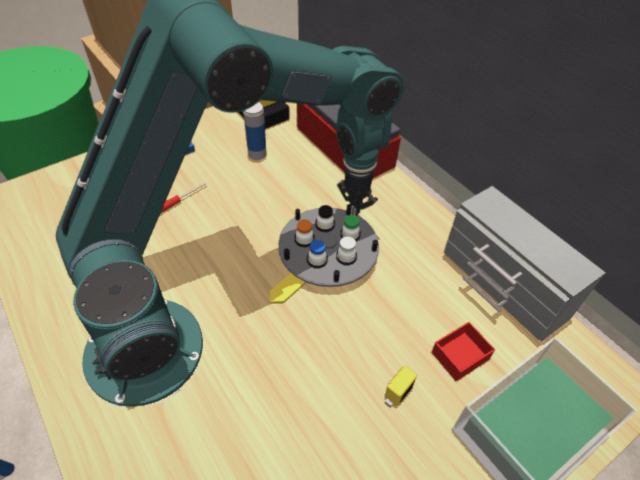

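The side view shows orange at (304,228), all jars standing, and the finger behind the peg near (352,208). About 57° remain.

Request:
jog_arm:
  commands:
    - [[0.02,-0.03,0.6,0,-0.045,0],[0,-0.03,0.65,0,-0.052,0],[0,-0.03,0.65,0,-0.052,0],[0,-0.03,0.65,0,-0.052,0],[0,0,0.65,0,-0.052,0],[0,0,0.65,0,-0.052,0],[0,0,0.65,0,-0.052,0],[0,0,0.65,0,-0.052,0],[0,0,0.65,0,-0.052,0],[0,0,0.65,0,-0.052,0],[0,0,0.65,0,-0.052,0],[0,0,0.5,0,-0.04,0]]

```text
t: 11.92
eef_pos: [0.6199, 0.0966, 0.0723]
orientation: [-1.454, -0.727, 0.74]
ft_force: [1.0, -1.6, -0.5]
grip_width: -0.001
```

```bash
python3 st.py
python3 - <<'E'
from h import *
trayang(("side","scene"),tag="7")
E
```

```text
t 11.93 p [0.6199 0.0966 0.0723] r 0.1277 ang 52.3 yawz 143.8 ydown [-0.002 -0.013 -1.   ] F [ 1.  -1.6 -0.5] g -0.001 q [ 0.03  0.53 -0.1   0.94 -0.01 -0.91]
side orange 117 r 0.0701 ang 174.5 -> orange at 174.5
side green 97 r 0.0634 ang 26.1 -> orange at 170.1
side blue 133 r 0.07 ang -117.4 -> orange at 170.6
scene orange 167 r 0.064 ang 173.6 -> orange at 173.6
scene green 204 r 0.0699 ang 24.5 -> orange at 168.5
scene blue 186 r 0.0683 ang -112.9 -> orange at 175.1
```

View pics/side7.png

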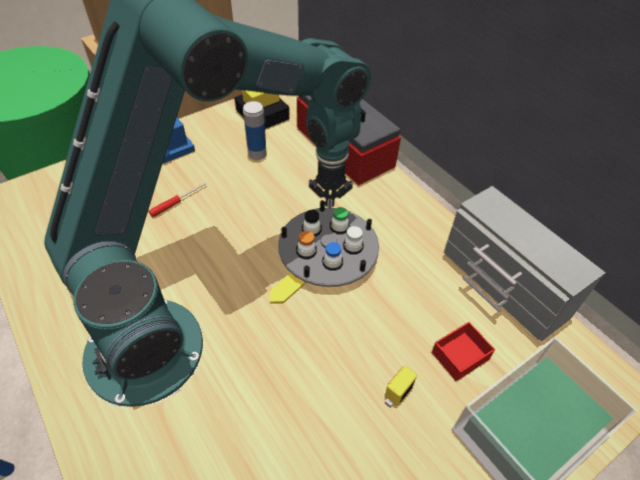

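View pics/scene7.png

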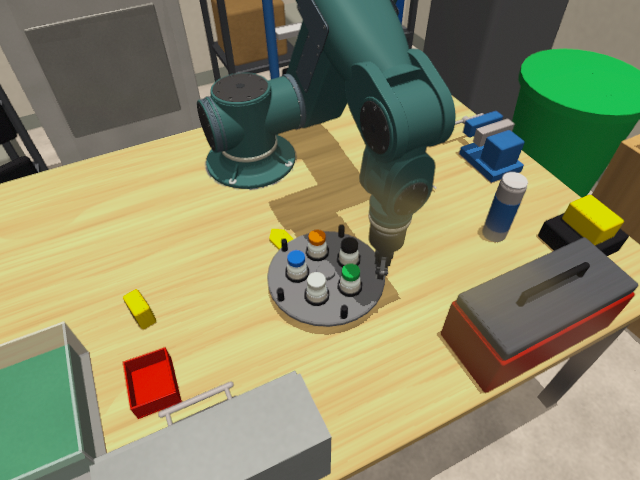

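Both views agree: orange is at about 172° and about 21° remain. I'll go 15° more, then measure carefully using the pegs.

Request:
jog_arm:
  commands:
    - [[0,-0.03,0.5,0,-0.035,0],[0,-0.03,0.6,0,-0.045,0],[0,0,0.6,0,-0.045,0],[0,0,0.6,0,-0.045,0],[0,0,0.6,0,-0.045,0],[0,0,0.4,0,-0.03,0]]

```text
t: 12.78
eef_pos: [0.5909, 0.1137, 0.073]
orientation: [-1.374, -0.923, 0.937]
ft_force: [1.0, -1.0, 0.4]
grip_width: 0.005
```

```bash
cat >> h.py <<'E'
def pegfit(tag,th0,ns=("scene","side")):
    th0=np.radians(th0); A={}
    for n in ns:
        im,d=optics.read_camera(n); cv2.imwrite(f"pics/{n}{tag}.png",im)
        V=cv2.cvtColor(im,cv2.COLOR_BGR2HSV)[...,2]
        pe,_=model((.5418,-.0045),0,th0); pe[:,2]=.066; uv=proj(n,pe); A[n]=[]
        k,l,st,c=cv2.connectedComponentsWithStats(((V<60)*255).astype(np.uint8))
        for i in range(5):
            q=[j for j in range(1,k) if 15<st[j,4]<110 and np.hypot(*(c[j]-uv[i]))<9]
            A[n].append(c[q[0]] if len(q)==1 else [np.nan,np.nan])
    for s in [[n] for n in ns]+[list(ns)]:
        def f(p):
            pe,_=model((.5418,-.0045),0,p[0]); pe[:,2]=p[1]
            if len(s)==1: pe[:,:2]+=p[2:4]
            e=np.concatenate([(proj(n,pe)-A[n]).ravel() for n in s]); return e[~np.isnan(e)]
        r=least_squares(f,[th0,.066]+([0,0] if len(s)==1 else []),loss="soft_l1"); print(s,"orange ang",np.degrees(r.x[0]).round(2),"z,off",r.x[1:].round(4),"n",len(r.fun)//2,"maxerr px",np.abs(f(r.x)).max().round(2))
E
python3 st.py
python3 - <<'E'
from h import *
pegfit("8",188); trayang()
E
```

```text
t 12.78 p [0.5909 0.1137 0.073 ] r 0.128 ang 67.5 yawz 158.5 ydown [-0.001 -0.013 -1.   ] F [ 1.  -1.   0.4] g 0.005 q [ 0.06  0.49 -0.17  0.91 -0.01 -1.14]
['scene'] orange ang 186.34 z,off [ 0.0591 -0.0008  0.    ] n 4 maxerr px 0.12
['side'] orange ang 186.89 z,off [0.0592 0.0017 0.0027] n 4 maxerr px 0.26
['scene', 'side'] orange ang 186.59 z,off [0.0615] n 8 maxerr px 0.58
scene orange 173 r 0.0646 ang -170.7 -> orange at -170.7
scene green 197 r 0.0686 ang 39.4 -> orange at -176.6
scene blue 195 r 0.069 ang -98.3 -> orange at -170.3
side orange 109 r 0.0722 ang -170.6 -> orange at -170.6
side green 96 r 0.0621 ang 42.6 -> orange at -173.4
side blue 136 r 0.07 ang -103.3 -> orange at -175.3
```

Request:
jog_arm:
  commands:
    - [[0,0,0.3,0,-0.02,0],[0,0,0.3,0,-0.02,0],[0,0,0.3,0,-0.02,0],[0,0,0.2,0,-0.01,0]]

```text
t: 13.48
eef_pos: [0.5807, 0.1173, 0.0729]
orientation: [-1.348, -0.977, 0.991]
ft_force: [0.3, -1.6, -0.3]
grip_width: -0.002
```

```bash
python3 st.py
python3 - <<'E'
from h import *
pegfit("9",191); trayang()
from plant import telemetry
s=telemetry.sense(); p,d=optics.read_camera("wrist"); cv2.imwrite("pics/wrist9.png",p)
E
```

```text
t 13.47 p [0.5807 0.1173 0.0729] r 0.1279 ang 72.3 yawz 162.6 ydown [-0.001 -0.013 -1.   ] F [ 0.3 -1.6 -0.3] g -0.002 q [ 0.07  0.48 -0.2   0.9  -0.01 -1.2 ]
['scene'] orange ang 191.39 z,off [ 0.0585 -0.0011 -0.    ] n 4 maxerr px 0.14
['side'] orange ang 191.38 z,off [0.0617 0.0005 0.001 ] n 4 maxerr px 0.24
['scene', 'side'] orange ang 191.43 z,off [0.0612] n 8 maxerr px 0.7
scene orange 171 r 0.0649 ang -166.0 -> orange at -166.0
scene green 198 r 0.0679 ang 44.0 -> orange at -172.0
scene blue 194 r 0.0695 ang -93.7 -> orange at -165.7
side orange 111 r 0.0721 ang -166.4 -> orange at -166.4
side green 93 r 0.0625 ang 47.4 -> orange at -168.6
side blue 132 r 0.0703 ang -98.6 -> orange at -170.6
```

View pics/wrist9.png

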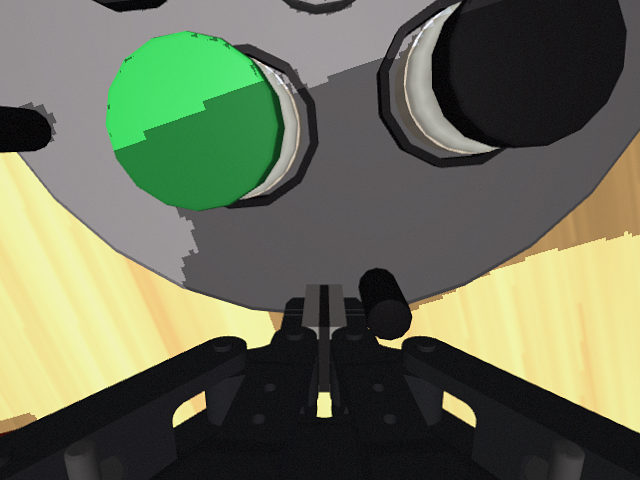

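I'm close. I'll back off, lift, and look from above so the pointer, jar and pegs are all in one picture.

Request:
jog_arm:
  commands:
    - [[0.1,0,-0.7,0,0,0],[0.1,-0.5,-0.7,0,0,0],[0,-2,0,0,0,0],[0,-3,0,0,0,0],[0,-4,0,0,0,0],[0,-4,0,0,0,0],[-3,-4,0,0,0,0],[-4,-4,0,0,0,0],[-4,-3,0,0,0,0],[-2,-2,0,0,0,0],[0,0,0,0,0,0]]

```text
t: 15.1
eef_pos: [0.5594, -0.0101, 0.3508]
orientation: [-1.35, -0.978, 0.989]
ft_force: [1.3, -0.2, 0.6]
grip_width: -0.001
```

```bash
python3 st.py
python3 - <<'E'
from h import *
from plant import telemetry
s=telemetry.sense(); p,d=optics.read_camera("wrist"); cv2.imwrite("pics/wrist10.png",p); np.save("pics/wrist10.npy",d)
np.savez("pics/w10.npz",p=s["eef_pos"],o=s["orientation"])
E
```

```text
t 15.1 p [ 0.5594 -0.0101  0.3508] r 0.0184 ang -17.7 yawz 162.5 ydown [ 0.002 -0.013 -1.   ] F [ 1.3 -0.2  0.6] g -0.001 q [-0.16  0.32  0.32  1.56 -0.01 -1.42]
```

View pics/wrist10.png

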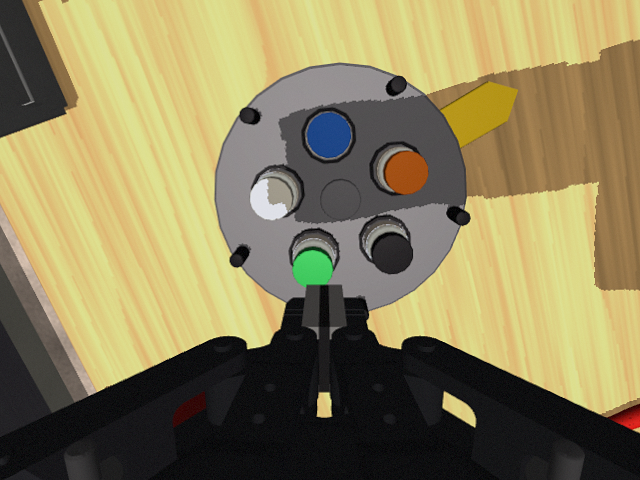

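The top view shows the orange lid at (406,172), the pointer tip at (517,90) and the hub at (341,200).

```bash
cat >> h.py <<'E'
def wcam(pos,ori):
    m=optics.camera_model("wrist"); T=np.eye(4); T[:3,:3]=R.from_rotvec(ori).as_matrix(); T[:3,3]=pos
    return m,T@m["tool_from_camera"]
def wplane(pos,ori,uv,z):
    m,T=wcam(pos,ori)
    x=cv2.undistortPoints(np.float64(uv).reshape(-1,1,2),m["K"],m["distortion"]).reshape(-1,2)
    d=np.c_[x,np.ones(len(x))]@T[:3,:3].T; o=T[:3,3]; return (o+d*((z-o[2])/d[:,2])[:,None])[:,:2]
def circ(P):
    f=lambda p:np.hypot(P[:,0]-p[0],P[:,1]-p[1])-p[2]
    r=least_squares(f,[*P.mean(0),.1 if np.ptp(P[:,0])>.15 else .02],loss="soft_l1",f_scale=.001); return r.x,np.abs(f(r.x)).mean()
def wana(pic,pos,ori,zl=.109):
    hsv=cv2.cvtColor(pic,cv2.COLOR_BGR2HSV); H,S,V=[hsv[...,i].astype(int) for i in range(3)]
    big=lambda m:(lambda k,l,st,c: (l==1+st[1:,4].argmax()))(*cv2.connectedComponentsWithStats((m*255).astype(np.uint8)))
    def cont(m):
        cs,_=cv2.findContours(m.astype(np.uint8),cv2.RETR_EXTERNAL,cv2.CHAIN_APPROX_NONE); return max(cs,key=len).reshape(-1,2)
    # tray: non-wood gray
    tr=big((S<50)&(V>60)&(V<190)&(np.arange(480)[:,None]<320)); h=cont(tr); hull=cv2.convexHull(h).reshape(-1,2)
    P=wplane(pos,ori,hull,.045); (c),e=circ(P); print("tray",c.round(4),"res",round(e*1000,2),"mm")
    om=big((H>5)&(H<16)&(S>200)); L=wplane(pos,ori,cont(om),zl); lo,e=circ(L); D=lo[:2]-c[:2]
    print("orange lid",lo.round(4),"r",np.hypot(*D).round(4),"ang",np.degrees(np.arctan2(*D[::-1]))%360)
    ym=big((H>22)&(H<32)&(S>215)&(V<235)); Y=cont(ym); rect=wplane(pos,ori,Y,.012)-c[:2]
    return c,lo,ym,rect,tr,om
E
python3 - <<'E'
from h import *
im=cv2.imread("pics/wrist10.png"); w=np.load("pics/w10.npz")
c,lo,ym,Y,tr,om=wana(im,w["p"],w["o"])
o=im.copy(); o[ym]=(255,0,255); o[tr]=(255,255,0); o[om]=(0,255,0); cv2.imwrite("pics/m10.png",o)
r=np.hypot(*Y.T); a=np.degrees(np.arctan2(Y[:,1],Y[:,0]))%360; print("ptr r",r.min(),r.max(),"tip",a[r.argmax()], "median by rad",[(round(x,3),round((a[abs(r-x)<.003].min()+a[abs(r-x)<.003].max())/2,2)) for x in np.arange(.15,.228,.01)])
cv2.imwrite("pics/z10.png",cv2.resize(im[50:230,320:540],None,fx=3.5,fy=3.3))
E
```

```text
tray [ 0.5426 -0.0056  0.1381] res 0.55 mm
orange lid [ 0.477  -0.0197  0.0196] r 0.0671 ang 192.14430433764363
ptr r 0.14771458861707373 0.22868580593289825 tip 193.04202833403912 median by rad [(np.float64(0.15), np.float64(193.29)), (np.float64(0.16), np.float64(193.22)), (np.float64(0.17), np.float64(193.3)), (np.float64(0.18), np.float64(193.32)), (np.float64(0.19), np.float64(193.24)), (np.float64(0.2), np.float64(193.24)), (np.float64(0.21), np.float64(192.98)), (np.float64(0.22), np.float64(193.04))]
```

View pics/m10.png

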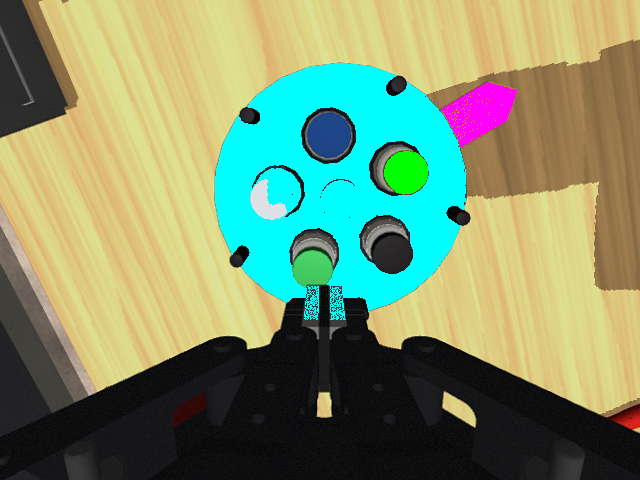

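View pics/z10.png

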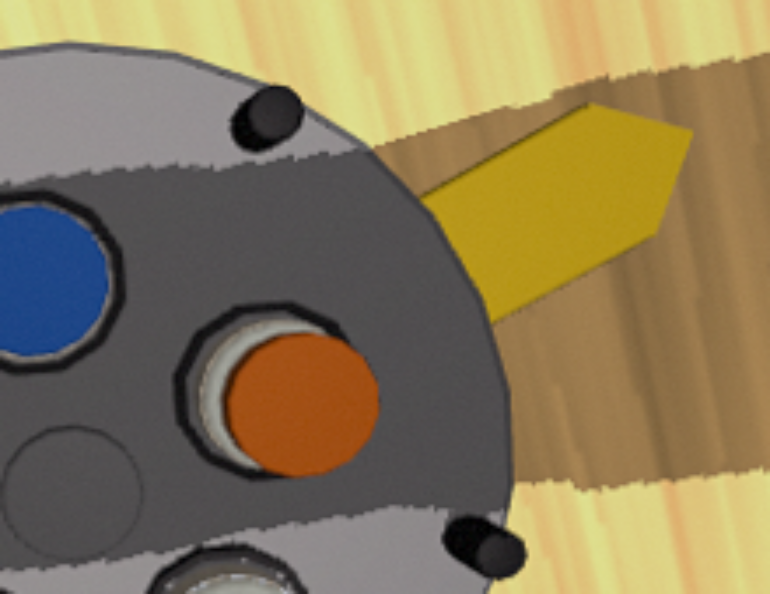

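The top view puts the orange jar at 192.1° and the pointer at 193.3°. The peg fit puts the cup at 191.4°. It's about 1.5° short, so one small final nudge.

```bash
python3 st.py 0.5947 0.1143 0.20
```

```text
t 15.15 p [ 0.5593 -0.0095  0.3499] r 0.0182 ang -15.8 yawz 162.6 ydown [ 0.001 -0.013 -1.   ] F [0.4 0.1 0.6] g 0.001 q [-0.16  0.32  0.32  1.56 -0.01 -1.42]
need cm tool [13.05 14.82  0.4 ]
```

Request:
jog_arm:
  commands:
    - [[3,0,0.1,0,0,0],[4,0,0.1,0,0,0],[4,2,0.1,0,0,0],[2,4,0.1,0,0,0],[0,4,0,0,0,0],[0,3,0,0,0,0],[0,1.5,0,0,0,0],[0,0,0,0,0,0]]

```text
t: 16.15
eef_pos: [0.5934, 0.126, 0.1895]
orientation: [-1.339, -0.974, 1.0]
ft_force: [-0.1, -0.2, -0.4]
grip_width: -0.002
```

```bash
python3 st.py 0.5947 0.1143 0.074
```

```text
t 16.15 p [0.5934 0.126  0.1895] r 0.1403 ang 68.4 yawz 162.9 ydown [-0.01  -0.012 -1.   ] F [-0.1 -0.2 -0.4] g -0.002 q [ 0.08  0.43  0.06  1.21 -0.01 -1.19]
need cm tool [-0.91 11.56 -0.54]
```

Request:
jog_arm:
  commands:
    - [[-0.5,1.5,-0.3,0,0,0],[-0.5,1.5,-0.3,0,0,0],[0,1.7,0,0,0,0],[0,1.7,0,0,0,0],[0,1.7,0,0,0,0],[0,1.5,0,0,0,0],[0,1.0,0,0,0,0],[0,0.6,0,0,0,0],[0,0.2,0,0,0,0]]

```text
t: 17.27
eef_pos: [0.5969, 0.1146, 0.0722]
orientation: [-1.34, -0.978, 1.0]
ft_force: [0.2, -0.2, -0.3]
grip_width: 0.0
```

```bash
python3 st.py 0.5775 0.1184 0.074
python3 - <<'E'
from h import *
pegfit("11",191)
E
```

```text
t 17.27 p [0.5969 0.1146 0.0722] r 0.1312 ang 65.2 yawz 163.0 ydown [-0.008 -0.012 -1.   ] F [ 0.2 -0.2 -0.3] g 0.0 q [ 0.06  0.51 -0.15  0.92 -0.01 -1.21]
need cm tool [-0.21 -0.17  1.96]
['scene'] orange ang 191.55 z,off [ 0.0592 -0.0007 -0.0001] n 4 maxerr px 0.09
['side'] orange ang 191.37 z,off [0.0626 0.     0.0005] n 4 maxerr px 0.26
['scene', 'side'] orange ang 191.53 z,off [0.0612] n 8 maxerr px 0.8
```

Undisturbed at 191.5°. I'll ease in slowly by 1.95 cm.

Request:
jog_arm:
  commands:
    - [[-0.05,-0.05,0.3,0,0,0],[-0.05,-0.05,0.3,0,0,0],[-0.05,-0.05,0.3,0,0,0],[-0.05,0,0.3,0,0,0],[0,0,0.25,0,0,0],[0,0,0.2,0,0,0],[0,0,0.15,0,0,0],[0,0,0.1,0,0,0],[0,0,0,0,0,0]]

```text
t: 18.5
eef_pos: [0.5776, 0.1184, 0.0753]
orientation: [-1.342, -0.98, 0.998]
ft_force: [1.1, 0.1, -0.0]
grip_width: 0.003
```

```bash
python3 st.py 0.5775 0.1184 0.074
python3 - <<'E'
from h import *
pegfit("12",192)
E
```

```text
t 18.5 p [0.5776 0.1184 0.0753] r 0.128 ang 73.8 yawz 163.0 ydown [-0.005 -0.012 -1.   ] F [ 1.1  0.1 -0. ] g 0.003 q [ 0.07  0.48 -0.2   0.9  -0.01 -1.2 ]
need cm tool [-0.    0.13  0.01]
['scene'] orange ang 192.86 z,off [ 0.0586 -0.0012  0.0003] n 4 maxerr px 0.13
['side'] orange ang 192.94 z,off [0.0632 0.     0.0006] n 4 maxerr px 0.2
['scene', 'side'] orange ang 192.93 z,off [0.0618] n 8 maxerr px 0.68
```

The cup is at 192.9°, against 193.3° for the pointer. Now I'll retreat and check from above.

Request:
jog_arm:
  commands:
    - [[0.1,0,-0.7,0,0,0],[0.1,-0.5,-0.7,0,0,0],[0,-2,0,0,0,0],[0,-3,0,0,0,0],[0,-4,0,0,0,0],[0,-4,0,0,0,0],[-3,-4,0,0,0,0],[-4,-4,0,0,0,0],[-4,-3,0,0,0,0],[-2,-2,0,0,0,0],[0,0,0,0,0,0],[0,0,0,0,0,0]]

```text
t: 20.1
eef_pos: [0.5583, -0.0089, 0.3526]
orientation: [-1.343, -0.981, 0.997]
ft_force: [0.1, -0.4, -0.1]
grip_width: -0.001
```

```bash
python3 st.py
python3 - <<'E'
from h import *
from plant import telemetry
s=telemetry.sense(); im,d=optics.read_camera("wrist"); cv2.imwrite("pics/wrist13.png",im)
c,lo,ym,Y,tr,om=wana(im,s["eef_pos"],s["orientation"])
r=np.hypot(*Y.T); a=np.degrees(np.arctan2(Y[:,1],Y[:,0]))%360
print([round((a[abs(r-x)<.003].min()+a[abs(r-x)<.003].max())/2,2) for x in np.arange(.15,.228,.01)])
pegfit("13",192); trayang()
E
```

```text
t 20.1 p [ 0.5583 -0.0089  0.3526] r 0.0171 ang -14.9 yawz 163.0 ydown [-0.003 -0.012 -1.   ] F [ 0.1 -0.4 -0.1] g -0.001 q [-0.16  0.32  0.33  1.58 -0.01 -1.43]
tray [ 0.5428 -0.0057  0.1383] res 0.58 mm
orange lid [ 0.4773 -0.0214  0.0196] r 0.0673 ang 193.49302512419848
[np.float64(193.33), np.float64(193.31), np.float64(193.28), np.float64(193.27), np.float64(193.29), np.float64(193.21), np.float64(192.83), np.float64(192.93)]
['scene'] orange ang 192.85 z,off [ 0.0585 -0.0016  0.0004] n 5 maxerr px 0.21
['side'] orange ang 192.91 z,off [0.0594 0.0021 0.0031] n 4 maxerr px 0.31
['scene', 'side'] orange ang 192.88 z,off [0.0617] n 9 maxerr px 0.95
scene orange 174 r 0.0925 ang 176.1 -> orange at 176.1
scene green 199 r 0.0682 ang 45.1 -> orange at -170.9
scene blue 235 r 0.1736 ang 161.2 -> orange at 89.2
side orange 112 r 0.0706 ang -165.1 -> orange at -165.1
side green 95 r 0.0635 ang 49.3 -> orange at -166.7
side blue 138 r 0.0696 ang -97.6 -> orange at -169.6
```

View pics/wrist13.png

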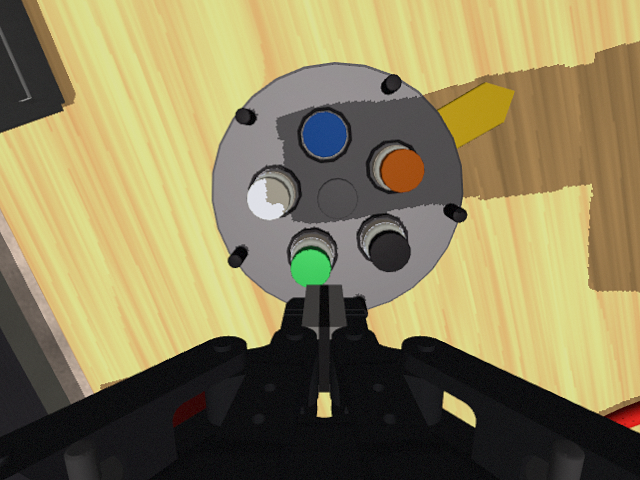

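View pics/side13.png

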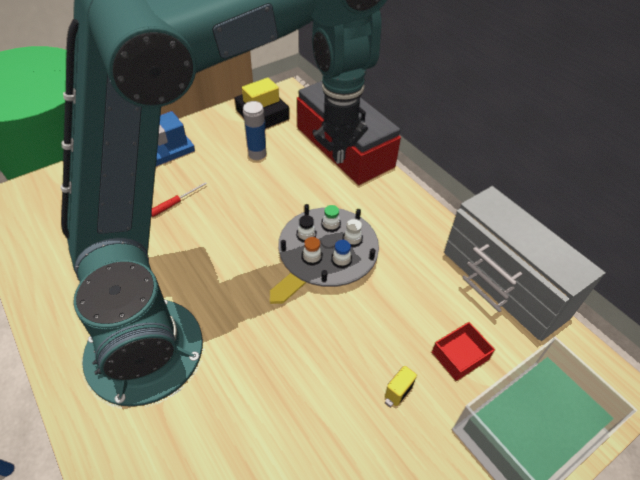

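The top view puts orange at 193.5° and the pointer at 193.3°. In it the orange lid is at (402,170) and the pointer tip at (514,92). All five jars are standing, the bystanders haven't moved, and the arm is clear.

```bash
python3 -c "
from plant import ctrl
print(ctrl.sign_off())"
```

```text
the job is handed in; nothing more can be done
None
```

The jar with the orange lid is now at the front, in line with the yellow pointer, and the job is handed in. I turned the tray about 172° counterclockwise by pushing one rim peg with the shut fingertips. I then lifted off, looked from above, and gave one last nudge of about 1.4°. It took about 20 s on the robot's clock, and the force readings I took while pushing were 1–2 N.

**Alignment:** In the wrist camera's top view the orange jar is at 193.5° and the pointer at 193.3°. Fitting the pegs in the two fixed cameras puts its cup at 192.9°, so the error should be within about half a degree.

**Everything else:** All five jars are standing in their cups. The bystanders look unmoved in the final side view. The arm is raised and touching nothing.

**Checks that disagreed:** The rougher lid-colour check from the fixed cameras gave scattered values for the orange jar. Most were 189–195°, and two from the scene camera were far off (176° and 89°). I think the arm was throwing those off, so I did not rely on that check.

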